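# Load the green welding glass under the light box clips

### The arm

A 6-joint arm with a two-finger parallel gripper is mounted at the origin on the work surface. World frame = base frame: x ahead of the robot, y to its left, z up, the work surface at z = 0. Lengths are in m, angles in rad, forces in N, time in s.
With the tool pointing down it reaches from about 0.375 to 0.9 m from the base axis. Payload 3.1 kg.
Tool frame: the origin (TCP) lies between the finger pads; the fingertips stand robot.tip_extent ahead of it and the grasp point (between the pads) lies 3 mm ahead of it (robot.tip_extent is the distance from the TCP to the fingertips, in m); z points along the fingers, x is the direction in which the jaws open and shut, and the axes are right-handed (so a half turn about z gives the same grasp; the last joint's range is limited). The gripper opens to 87 mm and grips with 3 to 60 N. Pads are 19 mm wide; open, the fingers measure 117 mm over their backs; the gripper's body (75 mm by 190 mm) begins 51 mm behind the grasp point.
Start: joints at [-1.49, 0.527, 1.433, -0, 1.181, -0.178], TCP at [0.16, -0.604, 0.211] pointing down, gripper open.
Joint ranges: [-3.08, 3.08], [-0.75, 2.2], [0.22, 2.44], [-1.43, 4.57], [0, 2.65], [-2.85, 2.85]. Speed limits (rad/s): [2.79, 2.79, 3.14, 3.14, 3.14, 3.14].

### API

Orientations are given as a unit quaternion [x, y, z, w].
In Python, from rig import robot, cams gives the robot as it stands.
- The arm moves only by the tool carry_out, never from a script. Its argument "steps" is a list of rows, each a list of 3 entries, a list of its own where there are three numbers: the shift along the world's x, y, z in cm, then the turn about the world's z in degrees, then the closure, from 0 (fully open) to 1 (shut). In form: [[[dx, dy, dz], spin, fingers], ...]. A call has 1 to 10 rows; each row shifts and turns the pose as measured when the row begins; what a row does not reach is not made up. A row lasts 1/10 s, in which the tool goes at most 50 mm and 8.59 degrees, less where a joint would pass 70% of its speed; a pose out of reach is approached as far as the arm can. A call with a gripper value outside its range is refused whole. The fingers move at their own pace and stop on an object; "squeeze" is the grip in N (left out, the last holds). Time passes only in rows, so rows that do not move let the fingers close. It gives the time, the measured TCP pose, the force and the opening at its end, in the units of the state.
- robot.get_obs(): the state, without advancing time (a new reading comes with each control period).
- cams.camera(name): name is "scene" or "top" or "wrist"; returns a dict with "pixels" (480x640x3 uint8, red, green, blue), "fx", "fy", "cx", "cy" (pixels), "k1" (the pictures are not rectified: a ray, as slopes to the right and down, at radius r is drawn at 1 + k1 r^2 times it, then the intrinsics apply), "eye" and "rotation" of the camera in the world. Camera axes: x right, y up, looking along -z (the intrinsics and any distortion apply to the point x, -y, -z); pixel columns grow to the right and rows downward; lengths in m; the calibration is good to about 2 mm. A picture is of the moment at which its call begins. There is no depth.
- robot.hand_in(): hands the job in, once; it reports no verdict.
The state is a dict: "time": time; "q": joint angles; "joint_velocities": joint speeds; "joint_torque": joint torques, N m; "position": TCP position; "tool_rot": TCP orientation; "ft_force": force on the tool from outside, world axes, zero at the start; "moment": the same for the moment, N m; "grip_width": finger opening in m.
Only numpy, scipy, OpenCV 4.12 (cv2) and the standard library are available. Lean on these libraries where they do the work, as an engineer would, in place of code of your own. Each camera call takes 0.05 s, during which the arm holds its last target. There are 200 camera calls.

### The job

Load the green welding glass into the grey inspection light box: pick its carrier up by the upright grip, lay it flat on the white stage ahead of the two sprung clips, and slide it straight in against the red stop, so that both clips ride up over the raised front bar and snap down onto the glass. Let go and leave it there; the amber and clear glasses are not wanted.

Things in the scene. Friction and masses are not known exactly. Their poses are not given: they have to be found in the camera images.
- green_glass_grip (a point): Centre of the 20 x 20 mm upright grip of the black carrier with the green glass, 34 mm above its underside; grip top (green patch) at 56 mm. Carrier: 140 x 60 x 6 mm, 0.11-0.22 kg; amber and clear twins lie near. x runs to its leading end, 110 mm ahead, which has a round bar 14 mm thick across the width; tail end 30 mm behind. z up. Pinch from above across either pair of faces.
- stop (a point): Foot of the red stop's face (10 mm high), mid-width, on the smooth stage (top, z = 40 mm) of the fixed grey box, 250 x 130 mm. x: slide-in direction, z up. No guides; entry edge at x=-155 mm. Clips at y=+-22 mm: foot x=-34, lip rising to x=-73; they stand 30 mm high. A leading end before x=-80 is clear; lifting both takes under 10 N; they drop in the last 14 mm. Home: grip centre at (-110, 0, 34) mm.
- clip_left (a joint): Left (+y) sprung steel clip of the light box. 0 = resting just above the empty stage; grows as the clip's foot is lifted (rad, stop at 0.5). About 0.05 when the foot rests on a carrier's glass, about 0.16 while it rides on the raised front bar.
- clip_right (a joint): Right (-y) sprung steel clip of the light box. 0 = resting just above the empty stage; grows as the clip's foot is lifted (rad, stop at 0.5). About 0.05 when the foot rests on a carrier's glass, about 0.16 while it rides on the raised front bar.
There are look-alikes about, which are no part of the job. What is shaped like the part that bears green_glass_grip but blue is not meant.

How it is judged:
By the outcome, as a careful person would: the job done as asked, in the order asked, and still so for the second after the job is handed in, with the robot touching nothing.
It also fails if it takes over 38 s, if anything falls off the work surface, if the arm or the gripper's body presses on something with over 40 N, if the wrist force passes 120 N, or if a joint passes its speed limit or range.

## Working session

There is one attempt and no reset: what is moved stays moved. The work goes in short steps, Python scripts to look and compute and a tool call to move; the robot and the scene stay as the last step left them, time stands still between calls to the robot, and variables do not carry over. Pictures are saved under pics/ and viewed, about 8 in all and at most 12, crops included, and the job is handed in when it is done.

Besides the shell and the picture viewer there is one more tool, called after "Request:" by a JSON object that holds its "op" and its "data". carry_out: Moves the arm, as the interface text tells. Its arguments: {"type":"object","properties":{"steps":{"type":"array"},"squeeze":{"type":"number"}},"required":["steps"]}

```bash
mkdir -p pics; ls; cat > h.py <<'E'
import numpy as np, cv2
from rig import robot, cams
def shot(n,f):
    c=cams.camera(n); cv2.imwrite(f'pics/{f}.png',c['pixels'][:,:,::-1])
    np.savez(f'pics/{f}.npz',**c); return c
def load(f): return np.load(f'pics/{f}.npz')
def par(c):
    K=np.array([[c['fx'],0,c['cx']],[0,c['fy'],c['cy']],[0,0,1]],float); return K,np.array([c['k1'],0,0,0],float)
def ray(c,u,v):
    K,d=par(c); p=cv2.undistortPoints(np.array([[[u,v]]],float),K,d)[0,0]
    r=np.array(c['rotation']).reshape(3,3)@np.array([p[0],-p[1],-1]); return np.array(c['eye']),r/np.linalg.norm(r)
def atz(c,u,v,z):
    e,r=ray(c,u,v); return e+r*(z-e[2])/r[2]
def tri(*obs):
    A=np.zeros((3,3));b=np.zeros(3);R=[ray(*o) for o in obs]
    for e,r in R: P=np.eye(3)-np.outer(r,r);A+=P;b+=P@e
    x=np.linalg.solve(A,b); return x,[np.linalg.norm((np.eye(3)-np.outer(r,r))@(x-e)) for e,r in R]
def proj(c,X):
    K,d=par(c); R=np.array(c['rotation']).reshape(3,3); p=R.T@(np.array(X)-c['eye'])
    x,y=p[0]/-p[2],-p[1]/-p[2]; s=1+c['k1']*(x*x+y*y); return c['fx']*x*s+c['cx'],c['fy']*y*s+c['cy']
E
python3 - <<'E'
from h import *
for n in('scene','top'):
    c=shot(n,n+'0'); print(n,c['eye'],c['rotation'],c['fx'],c['k1'])
print(robot.tip_extent, robot.get_obs())
E
```

```text
pics
scene [0.96146549 0.71160284 0.94272951] [0.11332828 0.31417411 0.87935703 0.33938555] 507.5895322908965 -0.10592667095940579
top [0.39864428 0.20618646 1.39639319] [-0.01806571  0.03751994  0.71338038 -0.69953865] 492.6030480032394 -0.12100954051422913
0.022 {'time': 0.1, 'q': array([-1.49052017e+00,  5.27639839e-01,  1.43285052e+00,  3.35944806e-06,
        1.18114499e+00, -1.78492506e-01]), 'joint_velocities': array([-0.00168926, -0.00018894,  0.00068309,  0.00055864,  0.00035991,
        0.00160996]), 'joint_torque': array([ 6.30249575e-03, -4.26031029e+01, -1.69365996e+01,  5.68055199e-02,
        1.39762256e-01, -6.36520854e-04]), 'position': array([ 0.15996252, -0.6041453 ,  0.21131437]), 'tool_rot': array([ 7.92429547e-01, -6.09963452e-01, -1.31835656e-05, -1.68602062e-05]), 'ft_force': array([-0.26685497,  0.20641659, -0.19524537]), 'moment': array([-0.03762552,  0.01122248, -0.02655766]), 'grip_width': 0.08731575872745559}
```

View pics/scene0.png

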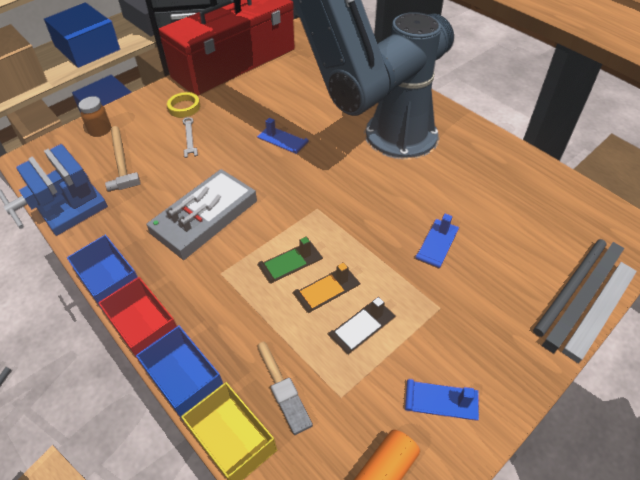

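View pics/top0.png

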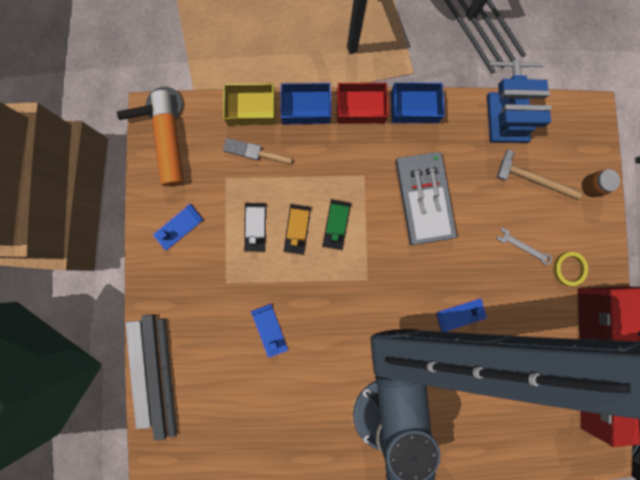

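The green-glass carrier is at top (337,224) / scene (290,260), with its grip near (334,239) / (305,243). Its amber (297,228) and clear (255,227) twins are not wanted, and neither are the blue look-alikes at (178,227), (269,330) and (461,315). The light box is at top (427,197). I'll confirm with one enlarged crop.

```bash
sed -i "s/np.array(c\['rotation'\]).reshape(3,3)/Rotation.from_quat(c['rotation']).as_matrix()/; 1a from scipy.spatial.transform import Rotation" h.py
python3 - <<'E'
from h import *
a=cv2.imread('pics/top0.png')[150:250,315:465]; b=cv2.imread('pics/scene0.png')[165:285,140:330]
a=cv2.resize(a,(450,300),interpolation=3);b=cv2.resize(b,(475,300),interpolation=3)
m=np.zeros((600,475,3),np.uint8);m[:300,:450]=a;m[300:]=b
cv2.imwrite('pics/crop1.png',m)
t,s=load('top0'),load('scene0')
print(tri((t,334,239),(s,305,243)), atz(t,422,186,.04))
E
```

```text
(array([0.4974793 , 0.14554262, 0.03903892]), [np.float64(0.0014752395557440779), np.float64(0.0014752395557441624)]) [ 0.64132614 -0.10481021  0.04      ]
```

View pics/crop1.png

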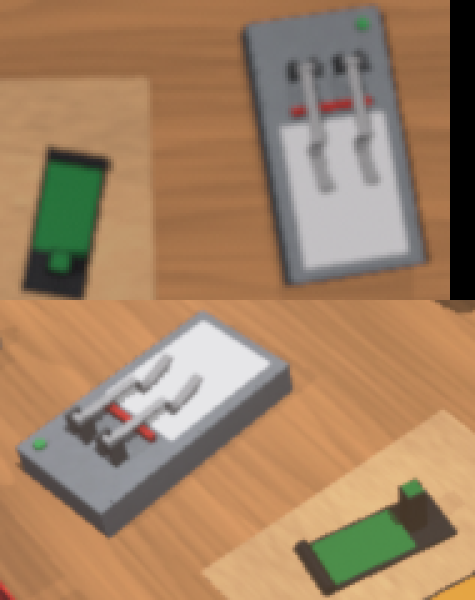

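The crop confirms it: the green glass lies on the black carrier with the green-topped grip at its near end (top 335,237; scene 304,240). The box has its red stop and clips at the far (+x) side, with the entry facing the robot. I'm moving over for a wrist view.

Request:
{"op": "carry_out", "data": {"steps": [[[2,4.4,0.9],-2.5,0],[[2,4.4,0.9],-2.5,0],[[2,4.4,0.9],-2.5,0],[[2,4.4,0.9],-2.5,0],[[2,4.4,0.9],-2.5,0],[[2,4.4,0.9],-2.5,0],[[2,4.4,0.9],-2.5,0],[[2,4.4,0.9],-2.5,0],[[2,4.4,0.9],-2.5,0],[[2,4.4,0.9],-2.5,0]]}}

```text
time: 1.1
position: [0.3553, -0.1565, 0.2949]
tool_rot: [-0.629, 0.777, 0.005, 0.003]
ft_force: [0.4, -1.1, -2.5]
grip_width: 0.0868
```

```bash
python3 - <<'E'
from h import *
c=shot('wrist','w1');o=robot.get_obs();print(o['time'],o['position'],Rotation.from_quat(o['tool_rot']).as_matrix(),o['q'],c['eye'],c['rotation'])
for X in([.497,.145,.056],[.6,.13,0.01],[.641,-.105,.04],[.49,-.13,.04]):print(proj(c,X))
E
```

```text
1.15 [ 0.35734171 -0.14930589  0.2959017 ] [[-0.2024221  -0.97929784  0.00101408]
 [-0.97914198  0.20240817  0.01766135]
 [-0.01750098  0.00258212 -0.99984351]] [-0.69858571  0.08320637  1.85675129  0.01513968  1.21225601  1.07066226] [ 0.4245114  -0.17325961  0.46698631] [ 0.07823676 -0.10584901  0.76989054 -0.62445461]
(np.float64(-0.9593248395771639), np.float64(131.89031615394006))
(np.float64(10.416906666302111), np.float64(33.07587633202138))
(np.float64(200.63702692090817), np.float64(-84.71843972757026))
(np.float64(264.11601243797395), np.float64(74.12078277240951))
```

Request:
{"op": "carry_out", "data": {"steps": [[[2.1,4,1.8],0,0],[[2.1,4,1.8],0,0],[[2.1,4,1.8],0,0],[[2.1,4,1.8],0,0],[[2.1,4,1.8],0,0],[[0,0,0],0,0],[[0,0,0],0,0]]}}

```text
time: 1.85
position: [0.4597, 0.0557, 0.384]
tool_rot: [-0.635, 0.773, 0.009, 0.005]
ft_force: [0.2, -0.6, -3.3]
grip_width: 0.0873
```

```bash
python3 - <<'E'
from h import *
c=shot('wrist','w2');o=robot.get_obs();print(o['time'],o['position'],c['eye'])
for X in([.497,.145,.056],[.6,.13,0.01],[.641,-.105,.04],[.49,-.13,.04]):print(proj(c,X))
E
```

```text
1.9 [0.45987417 0.05540487 0.38405655] [0.52953834 0.03849393 0.55585007]
(np.float64(242.89842618648632), np.float64(175.38403496527164))
(np.float64(242.33476084297624), np.float64(88.70685993982937))
(np.float64(429.3708999481817), np.float64(8.05904591604778))
(np.float64(466.9457369564916), np.float64(136.3550317827009))
```

View pics/w2.png

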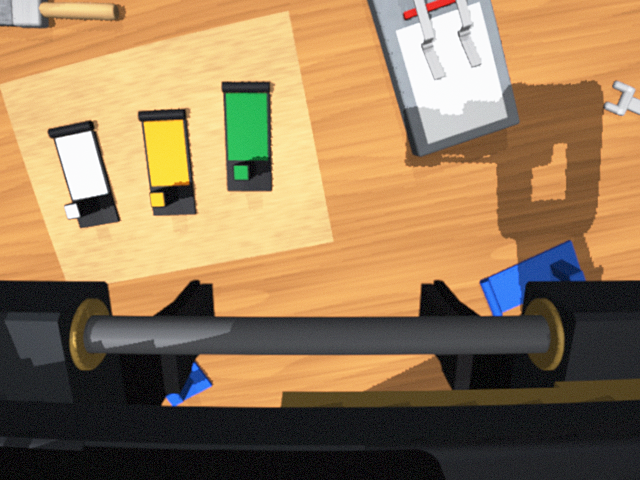

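Wrist view: the green carrier runs upright in the picture, with grip top (241,172), bar at (247,87) and tail edge at y≈190. The box is at upper right, partly cut off, with the stop at (428,10). I'll take one more wrist view over the box before grasping.

Request:
{"op": "carry_out", "data": {"steps": [[[0,-4,0.5],0,0],[[0,-4,0.5],0,0],[[0,-4,0.5],0,0],[[0,-4,0.5],0,0],[[0,0,0],0,0],[[0,0,0],0,0]]}}

```text
time: 2.5
position: [0.4515, -0.1159, 0.3987]
tool_rot: [-0.63, 0.776, 0.015, 0.001]
ft_force: [-0.0, 0.1, -2.9]
grip_width: 0.087
```

```bash
python3 - <<'E'
from h import *
c=shot('wrist','w3');o=robot.get_obs();print(o['time'],o['position'],c['eye'])
print(tri((c,*proj(c,[.5,.14,.05])),(c,*proj(c,[.5,.14,.05])))[1] if 0 else '')
p=c['pixels'][:,:,::-1]; cv2.imwrite('pics/w3c.png',cv2.resize(p[0:240,120:440],(800,600),interpolation=3))
for X in([.641,-.105,.04],[.49,-.13,.04]):print(proj(c,X))
E
```

```text
2.55 [ 0.4516657  -0.11580928  0.39867344] [ 0.52326136 -0.13460072  0.56961616]

(np.float64(280.78910335690006), np.float64(29.83229583945959))
(np.float64(327.1286532906213), np.float64(151.97109464520636))
```

View pics/w3c.png

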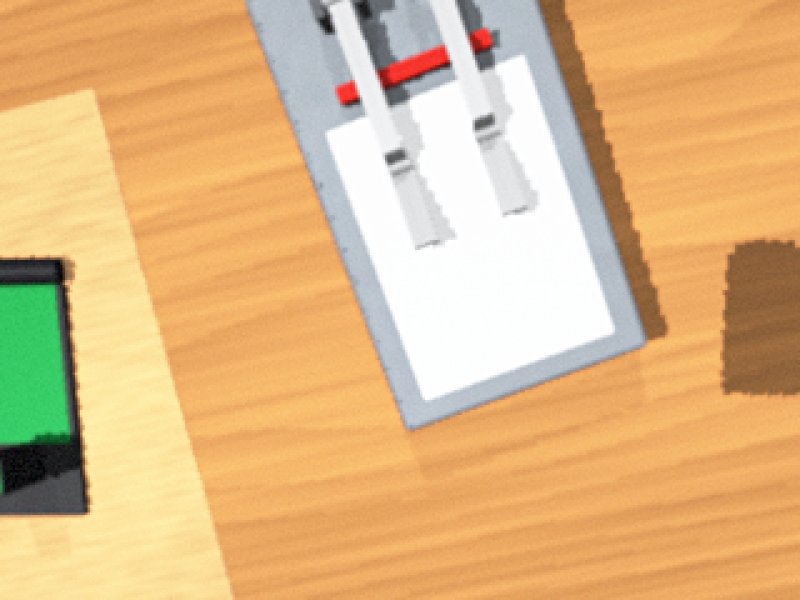

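```bash
python3 - <<'E'
from h import *
t,s,a,b=[load(n) for n in('top0','scene0','w2','w3')]
f=lambda X,Y:(120+X/2.5,Y/2.5)
P={n:atz(b,*f(*p),.04)[:2] for n,p in dict(BL=(412,428),BR=(646,340),WL=(427,400),WR=(614,331),WfR=(526,57),WfL=(327,131),leftfar=(248,0),rightfar=(543,0)).items()}
for n in P: print(n,P[n].round(4))
for z in(.04,.05):print('stop',z,atz(b,*f(343,105),z),atz(b,*f(494,47),z))
g=lambda p,q:np.degrees(np.arctan2(*(P[q]-P[p])[::-1]))
print('ang',g('BL','leftfar'),g('BR','rightfar'),g('WL','WfL'),g('WR','WfR'),g('BR','BL')-90,g('WR','WL')-90)
print('w',np.linalg.norm(P['BL']-P['BR']))
tc=lambda X,Y:(315+X/3,150+Y/3); sc=lambda X,Y:(140+X/2.5,165+(Y-300)/2.5)
print('box near corners tri',tri((b,*f(646,340)),(t,*tc(428,262)),(s,*sc(291,366))),tri((b,*f(412,428)),(t,*tc(288,285))),tri((b,*f(646,340)),(s,*sc(291,366))))
# green segmentation
for n,c,roi in(('top',t,(320,190,360,255)),('w2',a,(215,75,280,200)),('scene',s,(250,230,330,290))):
    h=cv2.cvtColor(c['pixels'],cv2.COLOR_RGB2HSV);m=cv2.inRange(h,(45,120,50),(80,255,255))
    mm=np.zeros_like(m);x0,y0,x1,y1=roi;mm[y0:y1,x0:x1]=m[y0:y1,x0:x1]
    k,l,st,ce=cv2.connectedComponentsWithStats(mm)
    for i in range(1,k):
        if st[i,4]>15:print(n,st[i],ce[i])
print('grip tri',tri((t,335,237),(s,304.4,240),(a,241.5,172)),tri((a,241.5,172),(s,304.4,240)))
for n,p,z in(('bar',(247,87),.012),('FL',(223,88),.006),('FR',(270,88),.006),('TL',(228,190),.006),('TR',(271,190),.006),('grip',(241.5,172),.056)):print(n,atz(a,*p,z))
E
python3 - <<'E'
import sys;sys.path.insert(0,'.')
import cv2
p=cv2.imread('pics/w2.png')[60:210,190:300];cv2.imwrite('pics/w2c.png',cv2.resize(p,None,fx=4,fy=4,interpolation=3))
E
```

```text
BL [ 0.4774 -0.0725]
BR [ 0.4963 -0.1963]
WL [ 0.4896 -0.0831]
WR [ 0.5038 -0.1815]
WfR [ 0.6362 -0.1637]
WfL [ 0.6242 -0.0642]
leftfar [ 0.6891 -0.0416]
rightfar [ 0.659  -0.1764]
stop 0.04 [ 0.6338813  -0.07450429  0.04      ] [ 0.6436629  -0.14995527  0.04      ]
stop 0.05 [ 0.63179262 -0.07563901  0.05      ] [ 0.64138953 -0.14966535  0.05      ]
ang 8.29532454140323 6.947187993567251 7.980988101849365 7.617387586711412 8.671377733791942 8.204710167005402
w 0.1251681897262475
box near corners tri (array([ 0.47197266, -0.19414977, -0.05112337]), [np.float64(0.023438133870660193), np.float64(0.04324901948962775), np.float64(0.06573731051284581)]) (array([ 0.47628438, -0.07062239,  0.02456232]), [np.float64(0.00019849910844002216), np.float64(0.00019849910843996484)]) (array([ 0.45386799, -0.1855967 , -0.07479726]), [np.float64(0.043766184526221524), np.float64(0.043766184526221566)])
top [327 204  22  37 580] [336.95172414 220.71724138]
w2 [ 225   92   43   69 2792] [246.71525788 125.99283668]
w2 [234 165  15  15 214] [240.78504673 172.11682243]
scene [302 238   6   5  20] [304.45 240.2 ]
scene [266 250  39  28 548] [284.64781022 263.31934307]
grip tri (array([0.50096839, 0.14546493, 0.05336788]), [np.float64(0.0011135293832145526), np.float64(0.0003901769008602186), np.float64(0.0008025882694171392)]) (array([0.5011855 , 0.14616972, 0.05372957]), [np.float64(3.864429952248122e-05), np.float64(3.864429952252675e-05)])
bar [0.60052998 0.12343491 0.012     ]
FL [0.60645217 0.15466936 0.006     ]
FR [0.59419378 0.09603097 0.006     ]
TL [0.47874195 0.18002536 0.006     ]
TR [0.4674626  0.12322421 0.006     ]
grip [0.50127994 0.14570221 0.056     ]
```

View pics/w2c.png

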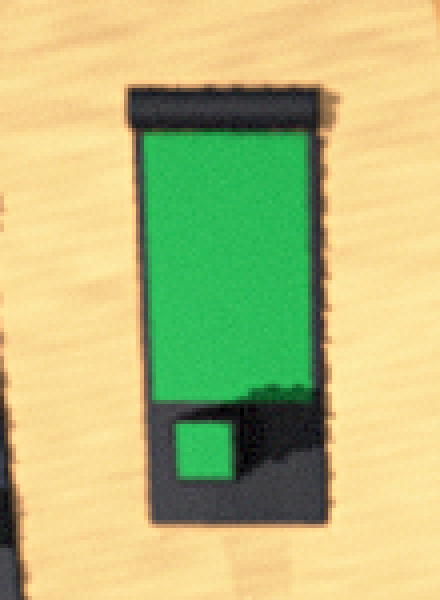

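The grip is at (0.501, 0.146), with top z measured at 0.054 (text says 0.056), and carrier yaw about -12°. The stop foot is about (0.6385, -0.112) with slide direction about +8°. Entry to stop measures 154 mm (text says 155), and the home grip position is about (0.530, -0.1275). Now I'll approach the grip.

Request:
{"op": "carry_out", "data": {"steps": [[[0.6,3.3,-2.8],0,0],[[0.6,3.3,-2.8],0,0],[[0.6,3.3,-2.8],0,0],[[0.6,3.3,-2.8],0,0],[[0.6,3.3,-2.8],0,0],[[0.6,3.3,-2.8],0,0],[[0.6,3.3,-2.8],0,0],[[0.6,3.0,-2.8],0,0],[[0,0,0],0,0],[[0,0,0],0,0]]}}

```text
time: 3.55
position: [0.4916, 0.1601, 0.1657]
tool_rot: [-0.633, 0.774, 0.014, -0.001]
ft_force: [0.4, -0.1, -2.2]
grip_width: 0.0869
```

```bash
cat >> h.py <<'E'
def st():
    o=robot.get_obs();M=Rotation.from_quat(o['tool_rot']).as_matrix();y=np.degrees(np.arctan2(M[1,0],M[0,0]))
    print('t',round(o['time'],2),'pos',o['position'].round(4),'yaw',y.round(2),'tilt',M[:2,2].round(4),'F',o['ft_force'].round(1),'M',o['moment'].round(2),'w',round(o['grip_width'],4));return o
E
python3 - <<'E'
from h import *
st();c=shot('wrist','w4')
h=cv2.cvtColor(c['pixels'],cv2.COLOR_RGB2HSV);m=cv2.inRange(h,(45,120,50),(80,255,255))
k,l,s,ce=cv2.connectedComponentsWithStats(m)
for i in range(1,k):
    if s[i,4]>100:
        print(s[i],ce[i],atz(c,*ce[i],.056)); 
        q=cv2.minAreaRect(np.argwhere(l==i)[:,::-1].astype(np.float32));bx=cv2.boxPoints(q);print([atz(c,*p,.056 if s[i,4]<4000 else .006)[:2].round(4) for p in bx])
print(proj(c,[.501,.1457,.056]))
E
```

```text
t 3.55 pos [0.4916 0.1601 0.1657] yaw -101.51 tilt [-0.0192  0.0203] F [ 0.4 -0.1 -2.2] M [ 0.1   0.01 -0.01] w 0.0869
[ 300   78   71  113 7596] [334.24526066 133.16271722] [0.5565891 0.136738  0.056    ]
[array([0.5172, 0.171 ]), array([0.6003, 0.1532]), array([0.5898, 0.1017]), array([0.5062, 0.116 ])]
[323 205  25  24 579] [334.73056995 216.43177893] [0.50151677 0.14698531 0.056     ]
[array([0.511 , 0.1534]), array([0.5078, 0.1372]), array([0.4917, 0.1401]), array([0.495 , 0.1566])]
(np.float64(336.695867637197), np.float64(216.79247379705396))
```

Request:
{"op": "carry_out", "data": {"steps": [[[0.5,-0.7,-1.5],0,0],[[0.5,-0.7,-2.0],0,0],[[0,0,-2.0],0,0],[[0,0,-2.0],0,0],[[0,0,-2.0],0,0],[[0,0,-1.5],0,0],[[0,0,0],0,0],[[0,0,0],0,0]]}}

```text
time: 4.4
position: [0.5092, 0.1376, 0.0649]
tool_rot: [-0.629, 0.778, 0.007, 0.008]
ft_force: [0.1, -0.6, -3.1]
grip_width: 0.0871
```

```bash
python3 -c "
from h import *
st()"
```

```text
t 4.4 pos [0.5092 0.1376 0.0649] yaw -102.09 tilt [0.0044 0.0203] F [ 0.1 -0.6 -3.1] M [ 0.14  0.04 -0.03] w 0.0871
```

Request:
{"op": "carry_out", "data": {"steps": [[[-0.4,0.45,-0.9],0,0],[[-0.3,0.3,-0.9],0,0],[[0,0,-0.5],0,0],[[0,0,0],0,0],[[0,0,0],0,0]]}}

```text
time: 4.9
position: [0.5036, 0.1453, 0.0435]
tool_rot: [-0.628, 0.778, 0.005, 0.011]
ft_force: [-0.5, 0.2, -2.5]
grip_width: 0.0872
```

```bash
python3 -c "
from h import *
st()"
```

```text
t 4.9 pos [0.5036 0.1453 0.0435] yaw -102.12 tilt [0.0106 0.0206] F [-0.5  0.2 -2.5] M [0.1  0.13 0.04] w 0.0872
```

Request:
{"op": "carry_out", "data": {"steps": [[[-0.2,0.1,-0.5],0,0],[[0,0,0],0,0.5],[[0,0,0],0,0.8],[[0,0,0],0,1],[[0,0,0],0,1],[[0,0,0],0,1],[[0,0,0],0,1],[[0,0,0],0,1]], "squeeze": 40}}

```text
time: 5.7
position: [0.5022, 0.1465, 0.0385]
tool_rot: [-0.629, 0.778, 0.004, 0.011]
ft_force: [-0.0, -0.6, -1.8]
grip_width: 0.0392
```

```bash
python3 -c "
from h import *
st()"
```

```text
t 5.7 pos [0.5022 0.1465 0.0385] yaw -102.1 tilt [0.0121 0.0206] F [-0.  -0.6 -1.8] M [ 0.11 -0.   -0.01] w 0.0392
```

Request:
{"op": "carry_out", "data": {"steps": [[[0,0,0],0,1],[[0,0,0],0,1],[[0,0,0],0,1],[[0,0,0],0,1],[[0,0,0],0,1],[[0,0,0],0,1]]}}

```text
time: 6.3
position: [0.5024, 0.1466, 0.0385]
tool_rot: [-0.629, 0.778, 0.004, 0.011]
ft_force: [-0.1, -0.2, -1.6]
grip_width: 0.0195
```

```bash
python3 -c "
from h import *
st()"
```

```text
t 6.3 pos [0.5024 0.1466 0.0385] yaw -102.09 tilt [0.0125 0.0207] F [-0.1 -0.2 -1.6] M [0.06 0.04 0.01] w 0.0195
```

Gripped (19.5 mm opening). Lifting and checking.

Request:
{"op": "carry_out", "data": {"steps": [[[0,0,1.5],0,1],[[0,0,2.5],0,1],[[0,0,3],0,1],[[0,0,3],0,1],[[-0.5,-1.5,1],2,1],[[-0.5,-2,0],2,1],[[-0.5,-2,0],2,1],[[0,0,0],0,1],[[0,0,0],0,1]]}}

```text
time: 7.2
position: [0.4821, 0.09, 0.1504]
tool_rot: [-0.67, 0.742, 0.007, 0.007]
ft_force: [0.3, 0.1, -4.2]
grip_width: 0.0192
```

```bash
python3 -c "
from h import *
st();shot('wrist','w5')"
```

```text
t 7.2 pos [0.4821 0.09   0.1504] yaw -95.85 tilt [0.0011 0.0197] F [ 0.3  0.1 -4.2] M [0.06 0.1  0.  ] w 0.0192
```

View pics/w5.png

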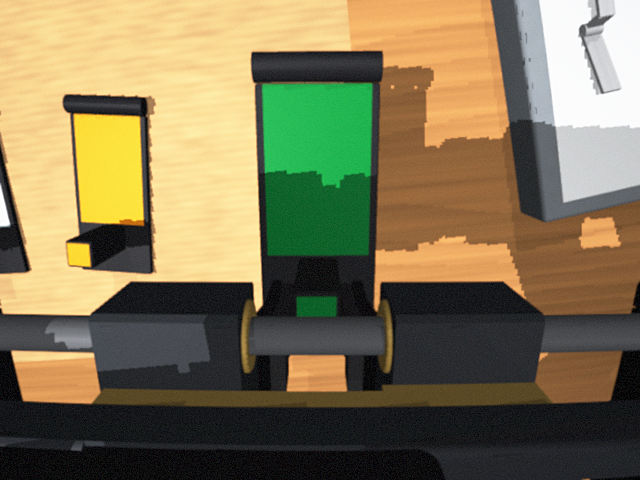

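The carrier is held straight in the jaws, with the bar at (317,67) and the grip patch between the fingers (316,306). Next, the traverse to ahead of the box.

Request:
{"op": "carry_out", "data": {"steps": [[[-0.5,-2.5,0],2,1],[[-0.5,-2.5,0],2,1],[[-0.5,-2.5,0],2,1],[[-0.5,-2.5,0],2,1],[[-0.5,-2.5,0],2,1],[[-0.5,-2.5,0],2,1],[[-0.5,-2.5,0],1,1],[[-0.4,-1.5,0],0,1],[[0,0,0],0,1],[[0,0,0],0,1]]}}

```text
time: 8.25
position: [0.4442, -0.0998, 0.1479]
tool_rot: [0.756, -0.655, -0.009, -0.007]
ft_force: [-0.1, -0.1, -4.1]
grip_width: 0.0195
```

```bash
python3 -c "
from h import *
st()"
```

```text
t 8.25 pos [ 0.4442 -0.0998  0.1479] yaw -81.83 tilt [-0.005   0.0218] F [-0.1 -0.1 -4.1] M [ 0.06  0.06 -0.02] w 0.0195
```

Request:
{"op": "carry_out", "data": {"steps": [[[-0.1,-1.3,-1],0,1],[[-0.1,-1.3,-1],0,1],[[0,-0.8,-1],0,1],[[0,-0.2,-0.8],0,1],[[0,0,0],0,1],[[0,0,0],0,1]]}}

```text
time: 8.85
position: [0.4422, -0.136, 0.1051]
tool_rot: [0.757, -0.654, -0.01, -0.007]
ft_force: [-0.3, -0.1, -3.6]
grip_width: 0.0191
```

```bash
python3 -c "
from h import *
st();shot('wrist','w6')"
```

```text
t 8.85 pos [ 0.4422 -0.136   0.1051] yaw -81.65 tilt [-0.0072  0.0238] F [-0.3 -0.1 -3.6] M [ 0.12  0.01 -0.05] w 0.0191
```

View pics/w6.png

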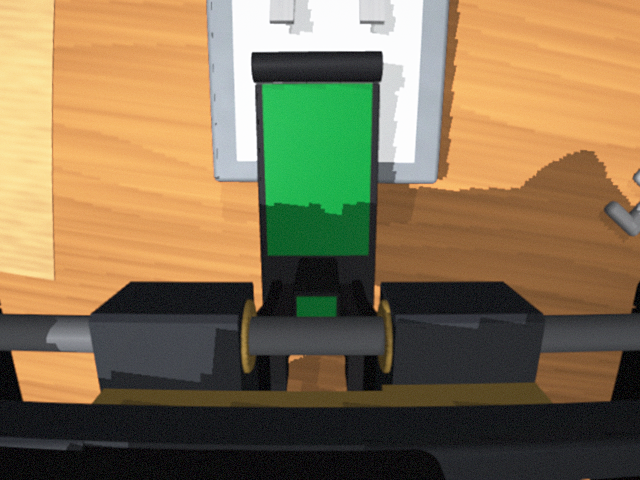

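View: the bar is at (317,67), the box entry corners are at about (215,181) and (437,181), and the clip lips at (283,20) and (372,20). I'll work out the alignment.

```bash
python3 - <<'E'
from h import *
c=load('w6'); ang=lambda d:np.degrees(np.arctan2(d[1],d[0]))
A=lambda p,z:atz(c,*p,z)[:2]
BL,BR,LF,RF=[A(p,.04) for p in((215.5,181),(437.5,181),(207,3),(450,3))]
print('box',BL,BR,'mid',(BL+BR)/2,ang(LF-BL),ang(RF-BR),ang(BL-BR)-90, 'ctr', ang((LF+RF)-(BL+BR)))
W=[A(p,.04) for p in((235,163),(414,163),(231,5),(424,5))];print('white',(W[0]+W[1])/2,ang(W[2]+W[3]-W[0]-W[1]))
for z in(.05,.06,.07):print('lips',z,(A((283,20),z)+A((372,20),z))/2,np.linalg.norm(A((283,20),z)-A((372,20),z)))
u=.105-.0385
b1,b2=A((252,67),u+.007),A((382,67),u+.007);print('bar',b1,b2,(b1+b2)/2,np.linalg.norm(b1-b2),ang(b1-b2)-90)
g=[A(p,u+.006) for p in((263,255),(369,255),(261,85),(374,85))];print('glass ang',ang(g[2]+g[3]-g[0]-g[1]),(g[0]+g[1])/2)
o=.0385; d=np.array([np.cos(np.radians(8)),np.sin(np.radians(8))]);n=np.array([-d[1],d[0]]);S=np.array([.6385,-.1122])
for nm,p in(('bar',(b1+b2)/2),('tcp',np.array([.4422,-.136])),('entry',(BL+BR)/2),('lip',(A((283,20),.065)+A((372,20),.065))/2)):print(nm,'x,y in stop frame',(p-S)@d,(p-S)@n)
E
```

```text
box [ 0.47695192 -0.07069742] [ 0.49583541 -0.19658309] mid [ 0.48639367 -0.13364026] 8.185087212790952 7.768817942920301 8.531051495650246 ctr 7.97808201783858
white [ 0.49625487 -0.13110944] 7.466152722133366
lips 0.05 [ 0.5681557  -0.12204855] 0.04497861198596164
lips 0.06 [ 0.56572937 -0.12240879] 0.0429996088793575
lips 0.07 [ 0.56330304 -0.12276903] 0.041020605772753335
bar [ 0.53743219 -0.09125397] [ 0.54595668 -0.15087596] [ 0.54169444 -0.12106496] 0.0602283083599812 8.136758959836342
glass ang 7.837687798695883 [ 0.45149608 -0.1337925 ]
bar x,y in stop frame -0.09709722267041666 0.004694041195142847
tcp x,y in stop frame -0.19770194169681982 0.0037512996824114525
entry x,y in stop frame -0.15360995164188265 -6.249280806581978e-05
lip x,y in stop frame -0.07470964977602776 8.748307239809242e-06
```

Carrier yaw is 8.1° and the box 8.0°. The lateral offset is +4.2 mm and the leading end is at x≈-90 mm, which is clear. I'll correct the offset and lower.

Request:
{"op": "carry_out", "data": {"steps": [[[0,-0.25,-0.7],0,1],[[0,-0.15,-0.7],0,1],[[0,0,-0.5],0,1],[[0,0,-0.2],0,1],[[0,0,0],0,1]]}}

```text
time: 9.4
position: [0.4426, -0.1398, 0.0831]
tool_rot: [0.757, -0.653, -0.01, -0.007]
ft_force: [-1.2, -0.7, -4.4]
grip_width: 0.0195
```

```bash
cat >> h.py <<'E'
def sf(o):
    d=np.array([np.cos(np.radians(8)),np.sin(np.radians(8))]);r=o['position'][:2]-[.6385,-.1122];print('stop frame mm',1000*r@d,1000*r@[-d[1],d[0]])
E
python3 -c "
from h import *
sf(st())"
```

```text
t 9.4 pos [ 0.4426 -0.1398  0.0831] yaw -81.57 tilt [-0.0059  0.0231] F [-1.2 -0.7 -4.4] M [0.06 0.05 0.01] w 0.0195
stop frame mm -197.8680674085826 -0.03158938087241114
```

Request:
{"op": "carry_out", "data": {"steps": [[[0,0,-0.2],0,1],[[0,0,-0.15],0,1],[[0,0,-0.1],0,1],[[0,0,0],0,1]]}}

```text
time: 9.8
position: [0.4429, -0.1398, 0.0787]
tool_rot: [0.757, -0.653, -0.009, -0.007]
ft_force: [-1.3, 0.7, -2.4]
grip_width: 0.0189
```

```bash
python3 -c "
from h import *
sf(st())"
```

```text
t 9.8 pos [ 0.4429 -0.1398  0.0787] yaw -81.55 tilt [-0.0051  0.0225] F [-1.3  0.7 -2.4] M [0.04 0.01 0.  ] w 0.0189
stop frame mm -197.58016509503605 -0.11567869510227972
```

Request:
{"op": "carry_out", "data": {"steps": [[[0,0,-0.08],0,1],[[0.5,0.07,0],0,1],[[0.6,0.08,0],0,1],[[0.6,0.08,0],0,1],[[0,0,0],0,1]]}}

```text
time: 10.3
position: [0.4619, -0.1377, 0.0787]
tool_rot: [0.757, -0.653, -0.008, -0.007]
ft_force: [0.4, 0.2, -2.0]
grip_width: 0.0192
```

```bash
python3 -c "
from h import *
sf(st())"
```

```text
t 10.3 pos [ 0.4619 -0.1377  0.0787] yaw -81.56 tilt [-0.0032  0.0214] F [ 0.4  0.2 -2. ] M [ 0.05 -0.05 -0.06] w 0.0192
stop frame mm -178.42535978669446 -0.6974148657283316
```

Request:
{"op": "carry_out", "data": {"steps": [[[0.6,0.15,-0.03],0,1],[[0.6,0.1,-0.03],0,1],[[0.6,0.1,-0.03],0,1],[[0.6,0.1,-0.03],0,1],[[0,0,0],0,1]]}}

```text
time: 10.8
position: [0.4822, -0.1322, 0.0785]
tool_rot: [0.758, -0.652, -0.013, -0.003]
ft_force: [-0.3, -1.4, -2.1]
grip_width: 0.0189
```

```bash
python3 -c "
from h import *
sf(st())"
```

```text
t 10.8 pos [ 0.4822 -0.1322  0.0785] yaw -81.34 tilt [-0.0159  0.0224] F [-0.3 -1.4 -2.1] M [-0.2  -0.24 -0.1 ] w 0.0189
stop frame mm -157.57549383364457 1.9727484649915528
```

Request:
{"op": "carry_out", "data": {"steps": [[[0.6,0.0,0],0,1],[[0.6,0.02,0],0,1],[[0.6,0.05,0],0,1],[[0,0,0],0,1]]}}

```text
time: 11.2
position: [0.4921, -0.1292, 0.0785]
tool_rot: [0.759, -0.65, -0.022, 0.002]
ft_force: [0.9, -1.0, -0.3]
grip_width: 0.0193
```

```bash
python3 -c "
from h import *
sf(st());shot('wrist','w7')"
```

```text
t 11.2 pos [ 0.4921 -0.1292  0.0785] yaw -81.19 tilt [-0.036   0.0268] F [ 0.9 -1.  -0.3] M [-0.19 -0.4  -0.1 ] w 0.0193
stop frame mm -147.3671454825898 3.528531602301077
```

View pics/w7.png

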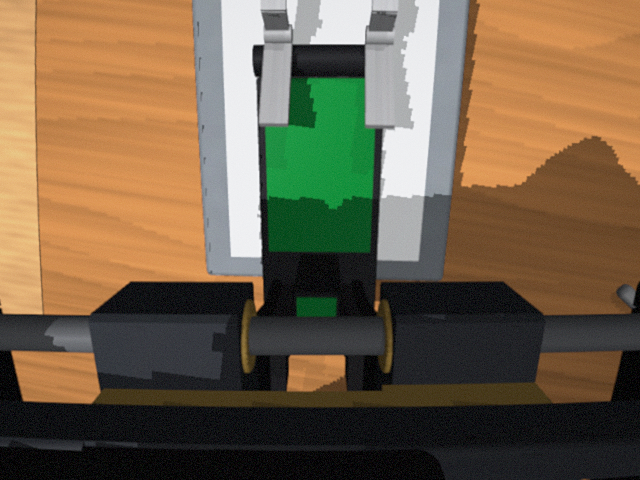

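The bar sits under both clips (bar at y≈60 px, lips at 277 and 380 px). The carrier has drifted about 3.5 mm to the left and the tool has pitched a little, so I'll push on with a rightward correction.

Request:
{"op": "carry_out", "data": {"steps": [[[0.8,-0.1,0],-0.3,1],[[0.8,-0.1,0],-0.3,1],[[0.8,-0.1,0],0,1]]}}

```text
time: 11.55
position: [0.5043, -0.1278, 0.0783]
tool_rot: [0.756, -0.653, -0.036, 0.007]
ft_force: [-5.5, 0.1, 4.7]
grip_width: 0.0194
```

```bash
python3 -c "
from h import *
sf(st())"
```

```text
t 11.55 pos [ 0.5043 -0.1278  0.0783] yaw -81.69 tilt [-0.0626  0.0365] F [-5.5  0.1  4.7] M [-0.03  0.73  0.  ] w 0.0194
stop frame mm -135.07430777965683 3.227840988372662
```

Request:
{"op": "carry_out", "data": {"steps": [[[1.2,-0.15,0],0,1],[[0.8,0,0],0,1]]}}

```text
time: 11.75
position: [0.5216, -0.1278, 0.0785]
tool_rot: [0.756, -0.653, -0.039, 0.008]
ft_force: [-6.1, -0.3, 1.9]
grip_width: 0.0192
```

```bash
python3 -c "
from h import *
sf(st())"
```

```text
t 11.75 pos [ 0.5216 -0.1278  0.0785] yaw -81.69 tilt [-0.0701  0.0395] F [-6.1 -0.3  1.9] M [-0.15  0.7  -0.  ] w 0.0192
stop frame mm -117.975384042885 0.8646389001630023
```

Request:
{"op": "carry_out", "data": {"steps": [[[0.5,0.0,0],0,1],[[0.4,0.05,0],0,1],[[0.3,0.05,0],0,1]]}}

```text
time: 12.05
position: [0.53, -0.126, 0.0783]
tool_rot: [0.757, -0.652, -0.044, 0.011]
ft_force: [-10.5, -3.2, 4.8]
grip_width: 0.0191
```

```bash
python3 -c "
from h import *
sf(st());shot('wrist','w8')"
```

```text
t 12.05 pos [ 0.53   -0.126   0.0783] yaw -81.58 tilt [-0.0814  0.0406] F [-10.5  -3.2   4.8] M [-0.7   1.64 -0.01] w 0.0191
stop frame mm -109.40270661641641 1.3939455360746604
```

View pics/w8.png

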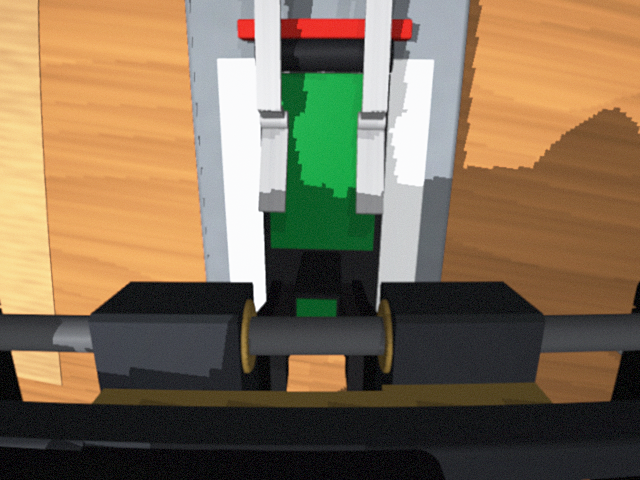

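The bar now lies right at the red stop (y≈38–50 px) and the clip feet (y≈118 px) rest on the glass behind it. One more push will confirm it is seated.

Request:
{"op": "carry_out", "data": {"steps": [[[0.5,0.05,0],0,1],[[0.5,0.05,0],0,1]]}}

```text
time: 12.3
position: [0.5299, -0.1259, 0.0782]
tool_rot: [0.758, -0.65, -0.053, 0.019]
ft_force: [-13.6, -6.8, 7.0]
grip_width: 0.0196
```

```bash
python3 -c "
from h import *
sf(st());c=shot('wrist','w9')
p=c['pixels'][:,:,::-1];cv2.imwrite('pics/w9c.png',cv2.resize(p[0:240,200:440],(600,600),interpolation=3))"
```

```text
t 12.3 pos [ 0.5299 -0.1259  0.0782] yaw -81.35 tilt [-0.1055  0.0397] F [-13.6  -6.8   7. ] M [-1.03  2.11  0.04] w 0.0196
stop frame mm -109.45616624474259 1.573846222914069
```

View pics/w9c.png

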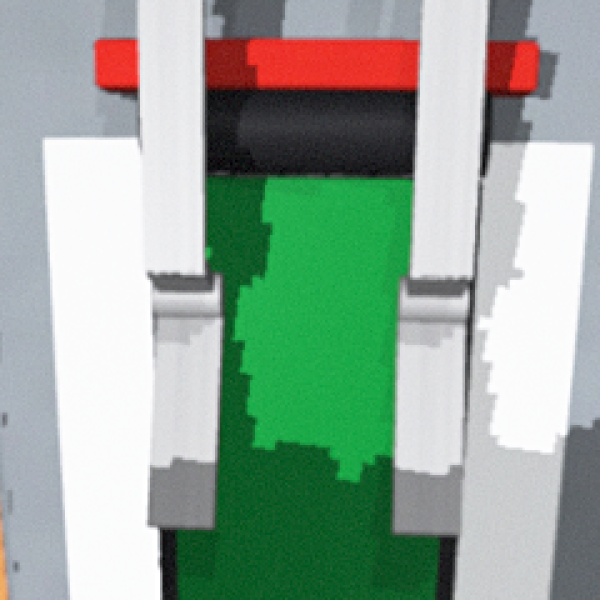

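Seated: an extra push gave no movement, only force (13.6 N). Both feet are behind the bar, on the glass. I'll relax, then open.

Request:
{"op": "carry_out", "data": {"steps": [[[0,0,0],0,1],[[0,0,0],0,1],[[0,0,0],0,0.7],[[0,0,0],0,0.4],[[0,0,0],0,0],[[0,0,0],0,0],[[0,0,0],0,0],[[0,0,0],0,0]], "squeeze": 10}}

```text
time: 13.15
position: [0.5342, -0.1257, 0.0768]
tool_rot: [0.758, -0.65, -0.051, 0.017]
ft_force: [-0.6, -0.3, -2.2]
grip_width: 0.0583
```

```bash
python3 -c "
from h import *
sf(st())"
```

```text
t 13.15 pos [ 0.5342 -0.1257  0.0768] yaw -81.38 tilt [-0.0992  0.0398] F [-0.6 -0.3 -2.2] M [ 0.11 -0.04  0.  ] w 0.0583
stop frame mm -105.19599724577358 1.1086298923458093
```

Request:
{"op": "carry_out", "data": {"steps": [[[-0.1,0,0],0,0],[[0,0,0],0,0],[[0,0,0],0,0],[[0,0,1],0,0],[[0,0,2],0,0],[[0,0,2.5],0,0],[[0,0,2.5],0,0],[[-0.5,0,2.5],0,0],[[-0.5,0,1],0,0],[[0,0,0],0,0]]}}

```text
time: 14.15
position: [0.5219, -0.1254, 0.1988]
tool_rot: [0.758, -0.65, -0.05, 0.017]
ft_force: [-0.1, -0.4, -1.9]
grip_width: 0.0872
```

```bash
python3 -c "
from h import *
sf(st());c=shot('wrist','w10');s=shot('scene','s2')
a=cv2.resize(c['pixels'][0:300,160:480,::-1],(480,450),interpolation=3);b=cv2.resize(s['pixels'][150:270,130:275,::-1],None,fx=2.2,fy=3.75*2.2/2.2/1.0 if 0 else 2.2,interpolation=3)
m=np.zeros((450,800,3),np.uint8);m[:,:480]=a;m[:b.shape[0],480:480+b.shape[1]]=b[:,:320];cv2.imwrite('pics/fin.png',m)"
```

```text
t 14.15 pos [ 0.5219 -0.1254  0.1988] yaw -81.39 tilt [-0.0986  0.0397] F [-0.1 -0.4 -1.9] M [ 0.07 -0.07  0.01] w 0.0872
stop frame mm -117.32213449993131 3.1684095059695445
```

View pics/fin.png

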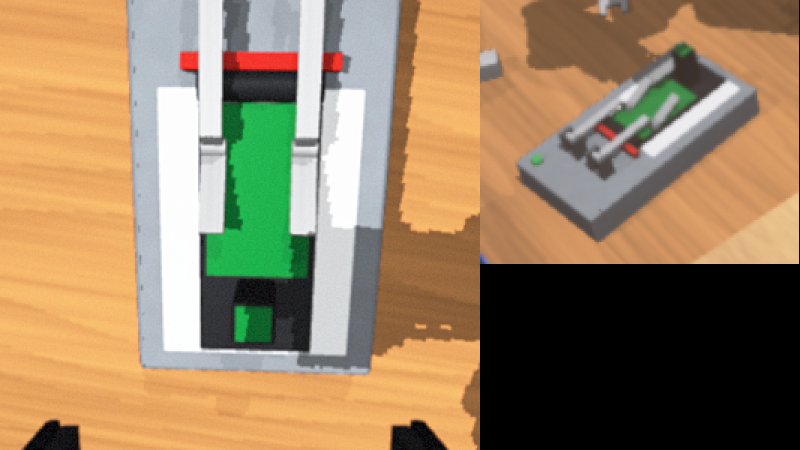

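The carrier lies flat and square with its bar against the red stop (260,62–85 in the crop). Both clip feet are on the glass, and the gripper is clear. Handing in.

```bash
python3 -c "
from h import *
print(robot.hand_in())"
```

```text
the job is handed in; nothing more can be done
None
```

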